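# Lay the gas chromatograph's inlet parts in their nests

### The job

The inlet of the gas chromatograph has been taken apart for service, and its four parts lie about the bench. Put each one in the shallow nest whose raised outline matches its shape and size (larger nut, smaller nut, round cap, oblong heater block), lying flat on the nest's floor inside the outline and right way up as it lies now. Set the parts down without dropping or flinging them, in any order, and leave the amber jar and the vial stand standing where they are.

Things in the scene. Friction and masses are not known exactly. Their poses are not given: they have to be found in the camera images.
- large_nut: The larger plain brass hexagon nut lying flat on the table, 44 mm across flats, 51 mm across corners, 30 mm high, with an open 18 mm hexagonal bore. Origin: centre of its underside; z up; two of its flats face its own +y and -y (the others every 60 degrees), so it is gripped across flats along its y. About 170 to 310 g.
- small_nut: The smaller plain brass hexagon nut lying flat on the table, 24 mm across flats, 28 mm across corners, 28 mm high, with an open 10 mm hexagonal bore. Origin: centre of its underside; z up; two of its flats face its own +y and -y (the others every 60 degrees), so it is gripped across flats along its y. About 50 to 90 g.
- round_cap: Round steel septum cap with knurled (ribbed) side, standing on the table, 40 mm diameter, 30 mm high, small dark hole in the middle of its top. Origin: centre of its underside; z up. About 150 to 290 g.
- heater_block: Oblong aluminium heater block lying on the table, 76 mm along its x, 30 mm along its y, 28 mm high, two dark round holes in its top. Origin: centre of its underside; z up. Gripped across its 30 mm width, along its y. About 120 to 220 g.
- large_hex_nest: Nest of the larger nut. Fixed pale cream plastic plate 88 x 80 mm, 3 mm thick, carrying a black raised ridge (hexagon, inside 60 mm across flats, flats facing its +y and -y; 4 mm wide, its top 9 mm above the table). Inside the ridge is a flat floor 3 mm above the table, 8 mm larger all round than the part. Origin: centre of the plate's underside, on the table, straight under the outline's centre; z up. Turned up to 20 degrees either way.
- small_hex_nest: Nest of the smaller nut. Fixed pale cream plastic plate 78 x 72 mm, 3 mm thick, carrying a black raised ridge (hexagon, inside 40 mm across flats, flats facing its +y and -y; 4 mm wide, its top 9 mm above the table). Inside the ridge is a flat floor 3 mm above the table, 8 mm larger all round than the part. Origin: centre of the plate's underside, on the table, straight under the outline's centre; z up. Turned up to 20 degrees either way.
- round_nest: Nest of the round cap. Fixed pale cream plastic plate 80 x 80 mm, 3 mm thick, carrying a black raised ridge (circle, inside 56 mm across; 4 mm wide, its top 9 mm above the table). Inside the ridge is a flat floor 3 mm above the table, 8 mm larger all round than the part. Origin: centre of the plate's underside, on the table, straight under the outline's centre; z up. Turned up to 20 degrees either way.
- block_nest: Nest of the heater block. Fixed pale cream plastic plate 112 x 66 (x by y) mm, 3 mm thick, carrying a black raised ridge (rectangle, inside 92 mm along its x by 46 mm along its y; 4 mm wide, its top 9 mm above the table). Inside the ridge is a flat floor 3 mm above the table, 8 mm larger all round than the part. Origin: centre of the plate's underside, on the table, straight under the outline's centre; z up. Turned up to 20 degrees either way.
- amber_jar: Bystander: small closed amber glass jar with white cap, standing loose, 42 mm diameter, 62 mm high. Origin: centre of its underside; z up.
- vial_stand: Bystander: loose white plastic block 45 x 66 mm (x by y), 26 mm high, holding six small amber glass vials with black caps, tops 49 mm above the table. Origin: centre of its underside; z up.
Not all that is in view belongs to the job. Leave any blue or pink look-alike of the heater_block alone.

How it is judged:
At the end, for the whole second after the job is handed in: Each of the four parts lies flat (tilt under 0.12 rad) on the floor of its own nest inside the ridge: centre within 13 mm of the nest's centre, underside less than 5.5 mm above the nest's underside, and at rest (under 0.02 m/s) (horizontal distance between large_nut and large_hex_nest below 0.013 m and z of large_nut in the frame of large_hex_nest below 0.0055 m and angle between each of large_nut, small_nut, round_cap, heater_block's own z axis and vertical below 0.12 rad and linear speed of each of large_nut, small_nut, round_cap, heater_block below 0.02 m/s and horizontal distance between small_nut and small_hex_nest below 0.013 m and z of small_nut in the frame of small_hex_nest below 0.0055 m and horizontal distance between round_cap and round_nest below 0.013 m and z of round_cap in the frame of round_nest below 0.0055 m and horizontal distance between heater_block and block_nest below 0.013 m and z of heater_block in the frame of block_nest below 0.0055 m); the robot touches nothing.
It fails at once if the amber jar is shifted by more than 30 mm or tipped (distance of amber_jar from where it was at the start of the episode above 0.03 m or angle between amber_jar's own z axis and vertical above 0.35 rad).
It fails at once if the vial stand is shifted by more than 30 mm or tipped (distance of vial_stand from where it was at the start of the episode above 0.03 m or angle between vial_stand's own z axis and vertical above 0.35 rad).
It fails at once if a part is dropped or flung (faster than 0.8 m/s out of the fingers: a fall of more than about 30 mm) ((linear speed of large_nut above 0.8 m/s and contact force between large_nut and the fingers below 0.1 N) or (linear speed of small_nut above 0.8 m/s and contact force between small_nut and the fingers below 0.1 N) or (linear speed of round_cap above 0.8 m/s and contact force between round_cap and the fingers below 0.1 N) or (linear speed of heater_block above 0.8 m/s and contact force between heater_block and the fingers below 0.1 N)).
It also fails if it takes over 99 s, if anything falls off the work surface, if the arm or the gripper's body presses on something with over 40 N, if the wrist force passes 120 N, or if a joint passes its speed limit or range.

### The arm

A 6-joint arm with a two-finger parallel gripper is mounted at the origin on the work surface. World frame = base frame: x ahead of the robot, y to its left, z up, the work surface at z = 0. Lengths are in m, angles in rad, forces in N, time in s.
With the tool pointing down it reaches from about 0.25 to 0.775 m from the base axis. Payload 4 kg.
Tool frame: the origin (TCP) lies at the very end of the fingers, on their centre line; the grasp point (between the pads) lies 19 mm behind it; z points along the fingers, y is the line along which they close (so a half turn about z gives the same grasp; the last joint's range is limited). The gripper opens to 94 mm and grips with 3 to 60 N. Pads are 16 mm wide; open, the fingers measure 119 mm over their backs; the gripper's body (75 mm by 177 mm) begins 78 mm behind the grasp point.
Start: joints at [1.019, 0.087, 1.371, -0, 1.684, -0.103], TCP at [0.239, 0.496, 0.206] pointing down, gripper open.
Joint ranges: [-3.1, 3.1], [-0.76, 2.03], [0.27, 2.55], [-1.08, 4.22], [0.17, 2.65], [-2.57, 2.57]. Speed limits (rad/s): [2.79, 2.79, 3.14, 3.14, 3.14, 3.14].

### API

Orientations are given as [roll, pitch, yaw] about the fixed x, y, z axes, in that order (R = Rz(yaw) Ry(pitch) Rx(roll)).
In Python, from bench import robot gives the robot as it stands. The module is installed in compiled form; this text tells all that it offers.
- The arm moves only by the tool move_arm, never from a script. Its argument "deltas" is one flat list of numbers, 7 for each row, row after row: the turn, a rotation vector about the tool's x, y, z in rad, then the shift along the tool's x, y, z in cm, then the closure, from -1 (fully open) to 1 (shut). A call has 1 to 8 rows; each row is the pose to reach, as a shift and turn from the pose commanded when the call began, along the tool's axes at that moment; what a row does not reach only later rows make up. A row lasts 1/10 s, in which the tool goes at most 50 mm and 8.59 degrees, less where a joint would pass 70% of its speed; a pose out of reach is approached as far as the arm can. A call with a gripper value outside its range is refused whole. The fingers move at their own pace and stop on an object; the grip force is fixed at half the most. Time passes only in rows, so rows that repeat a pose let the fingers close. It gives the time, the measured TCP pose, the force, the opening and the grip force at its end, in the units of the state.
- robot.get_obs(): the state, without advancing time (a new reading comes with each control period).
- robot.snapshot(name): name is "side" or "top" or "wrist"; returns a dict with "image" (384x512x3 uint8, red, green, blue), "depth" (384x512 float32, m along the optical axis (not along the pixel's ray), 0 where there is no reading), "fov_y" (degrees; the focal length in pixels is half the picture's height over the tangent of half this angle, whatever the lens; pixels are square), "cx", "cy" (the principal point, pixels), "D" ([k1, k2, p1, p2, k3] as OpenCV has them; the pictures are not rectified), "origin" and "orientation" of the camera in the world; the wrist camera has in their place "T_tool_cam" (4x4, takes a point from camera to tool coordinates, whose origin is the TCP and whose axes are the flange's). Camera axes: x right, y up, looking along -z (the intrinsics and any distortion apply to the point x, -y, -z); pixel columns grow to the right and rows downward; lengths in m; the calibration is good to about 2 mm. A picture is of the moment at which its call begins: read the wrist's pose just before it.
- robot.close_job(): hands the job in; it is judged then, once.
The state is a dict: "time": time; "joint_positions": joint angles; "qvel": joint speeds; "joint_torque": joint torques, N m; "tool_pos": TCP position; "ee_rot": TCP orientation; "wrist_force": force on the tool from outside, world axes, zero at the start; "wrist_torque": the same for the moment, N m; "width": finger opening in m; "finger_force": force on a finger pad.
Only numpy, scipy, OpenCV 4.12 (cv2) and the standard library are available. Lean on these libraries where they do the work, as an engineer would, in place of code of your own. Each camera call takes 0.05 s, during which the arm holds its last target. There are 200 camera calls.

## Working session

There is one attempt and no reset: what is moved stays moved. The work goes in short steps, Python scripts to look and compute and a tool call to move; the robot and the scene stay as the last step left them, time stands still between calls to the robot, and variables do not carry over. Pictures are saved under pics/ and viewed, at most 14 in all, crops included, and the job is handed in when it is done.

Besides the shell and the picture viewer there is one more tool, called after "Request:" by a JSON object that holds its "name" and its "arguments", one argument or row to a line. move_arm: Moves the arm, as the interface text tells. Its arguments: {"type":"object","properties":{"deltas":{"type":"array","items":{"type":"number"}}},"required":["deltas"]}

```bash
mkdir -p pics
cat > h.py <<'E'
import numpy as np, cv2
from scipy.spatial.transform import Rotation as R
from bench import robot
def snap(n):
    o=robot.get_obs(); s=robot.snapshot(n)
    f=192/np.tan(np.radians(s['fov_y'])/2)
    s['K']=np.array([[f,0,s['cx']],[0,f,s['cy']],[0,0,1.]])
    if 'T_tool_cam' in s:
        T=np.eye(4);T[:3,:3]=R.from_euler('xyz',o['ee_rot']).as_matrix();T[:3,3]=o['tool_pos']
        T=T@np.array(s['T_tool_cam']);s['Rm']=T[:3,:3];s['o']=T[:3,3]
    else:
        s['o']=np.array(s['origin']);q=np.array(s['orientation'])
        s['Rm']=q if q.shape==(3,3) else R.from_euler('xyz',q).as_matrix()
    return s
def rays(s,p):
    u=cv2.undistortPoints(np.array(p,float).reshape(-1,1,2),s['K'],np.array(s['D'],float)).reshape(-1,2)
    return np.c_[u[:,0],-u[:,1],-np.ones(len(u))]@s['Rm'].T
def plane(s,p,z):
    d=rays(s,p); return s['o']+d*((z-s['o'][2])/d[:,2])[:,None]
def depthpts(s,p):
    p=np.array(p,int).reshape(-1,2); return s['o']+rays(s,p)*s['depth'][p[:,1],p[:,0]][:,None]
def save(s,n): cv2.imwrite(f'pics/{n}.png',s['image'][:,:,::-1])
E
python3 - <<'E'
from h import *
for n in('top','side'):
    s=snap(n); save(s,n+'0'); np.save(n+'0.npy',s,allow_pickle=True)
    print(n,s['o'],s['orientation'],s['fov_y'],s['cx'],s['cy'],s['D'],plane(s,[[0,0],[511,0],[511,383],[0,383]],0).round(2).tolist())
print(robot.get_obs())
E
```

```text
top [0.38984432 0.04013595 0.90759263] [ 2.37954972e-01  8.81371220e-06 -1.40813021e+00] 57.85634480565488 253.10655020985786 189.66737053628955 [0.02572051 0.         0.         0.         0.        ] [[1.07, 0.93, 0.0], [1.32, -0.6, 0.0], [0.25, -0.59, 0.0], [0.06, 0.58, 0.0]]
side [ 0.34788405 -0.86153317  0.96454948] [ 0.79790336 -0.0110697  -0.25254765] 46.7098129635545 256.5086292774251 192.1520178448247 [0.05177258 0.         0.         0.         0.        ] [[-0.34, 1.81, 0.0], [2.32, 1.21, 0.0], [0.99, -0.6, 0.0], [-0.06, -0.34, 0.0]]
{'time': 0.1, 'joint_positions': array([ 1.01890187e+00,  8.78900316e-02,  1.37207315e+00,  1.26877088e-05,
        1.68360888e+00, -1.03118896e-01]), 'qvel': array([-0.00185806, -0.00027131, -0.00480703, -0.00240536,  0.00166952,
        0.00059849]), 'joint_torque': array([ 2.74367456e-03, -3.41251659e+01, -3.03301263e+01,  7.20870355e-02,
        3.03641323e-02, -6.55143890e-05]), 'tool_pos': array([0.23837696, 0.49511642, 0.20443155]), 'ee_rot': array([-3.13962506e+00, -2.16295245e-04,  2.69281829e+00]), 'wrist_force': array([-0.19258122,  1.0482801 ,  0.237484  ]), 'wrist_torque': array([-0.03545596, -0.03694156,  0.04896   ]), 'finger_force': 0.0, 'width': 0.09422292062443226}
```

View pics/top0.png

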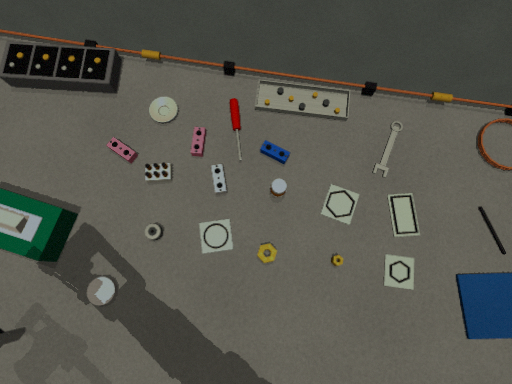

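View pics/side0.png

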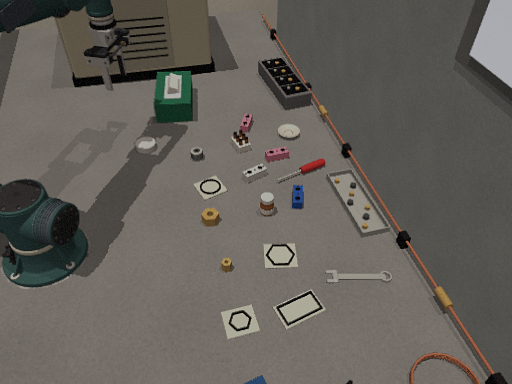

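Candidates in the top view:
- **Heater block:** silver (219,179). Look-alikes are pink (122,150), pink (198,141) and blue (275,152).
- **Large nut:** (267,253). **Small nut:** (338,260).
- **Cap:** ribbed ring (153,231). The white dish (163,110) and the round white thing (101,291) are not it.
- **Nests:** round (216,236), large hex (340,204), block (403,214), small hex (399,271).
- **Bystanders:** jar (279,187), vial stand (158,172).

I'll measure them and check the choice in a crop.

```bash
cat > m.py <<'E'
from h import *
s=np.load('top0.npy',allow_pickle=True).item()
im=s['image']; H,W=im.shape[:2]
g=np.stack(np.meshgrid(np.arange(W),np.arange(H)),-1).reshape(-1,2)
P=depthpts(s,g).reshape(H,W,3); Z=P[...,2]
hsv=cv2.cvtColor(im,cv2.COLOR_RGB2HSV)
seeds=dict(large_nut=(267,253,.030),small_nut=(338,260,.028),round_cap=(153,231,.030),heater=(219,179,.028),jar=(279,187,.062),stand=(158,172,.049))
print('table z',[Z[y,x].round(4) for x,y in((300,300),(180,260),(370,240))])
hm=(Z>.014).astype(np.uint8)
for n,(x,y,h) in seeds.items():
    k,lab=cv2.connectedComponents(hm); r=lab[y-6:y+7,x-6:x+7]; l=np.bincount(r[r>0]).argmax()
    m=(lab==l)&(Z>h-.007)
    c,_=cv2.findContours(m.astype(np.uint8),0,1); c=max(c,key=cv2.contourArea).reshape(-1,2)
    w=plane(s,c,h)[:,:2]*1000; b=cv2.minAreaRect(w.astype(np.float32))
    print(n,'ztop',np.median(Z[m]).round(4),'rect',np.round(b[0],1),np.round(b[1],1),round(b[2],1),'circ',np.round(cv2.minEnclosingCircle(w.astype(np.float32))[0],1), m.sum())
cream=((im.min(2)>150)).astype(np.uint8)
for n,(x,y) in dict(round=(216,236),large=(340,204),block=(403,214),small=(399,271)).items():
    sub=np.zeros_like(cream);sub[y-32:y+33,x-32:x+33]=cream[y-32:y+33,x-32:x+33]
    k,lab,st,_=cv2.connectedComponentsWithStats(sub)
    pts=np.argwhere(sub)[:,::-1]; 
    w=plane(s,pts,.003)[:,:2]*1000; b=cv2.minAreaRect(w.astype(np.float32))
    full=cv2.fillPoly(np.zeros_like(cream),[cv2.convexHull(pts.astype(np.int32))],1)
    blk=np.argwhere((full>0)&(im.max(2)<70))[:,::-1]; wb=plane(s,blk,.009)[:,:2]*1000
    bb=cv2.minAreaRect(wb.astype(np.float32))
    print(n,'plate',np.round(b[0],1),np.round(b[1],1),round(b[2],1),'ridge',np.round(bb[0],1),np.round(bb[1],1),round(bb[2],1),len(blk))
cv2.imwrite('pics/crop1.png',cv2.resize(im[120:290,105:435,::-1],None,fx=2.4,fy=2.4,interpolation=cv2.INTER_CUBIC))
E
python3 m.py
```

```text
table z [np.float64(-0.0012), np.float64(-0.0016), np.float64(-0.0028)]
large_nut ztop 0.0286 rect [446.9  14.5] [43.6 46.4] 20.5 circ [446.9  14.4] 233
small_nut ztop 0.0262 rect [ 458.8 -161.7] [25.2 23.3] 53.0 circ [ 458.4 -161.6] 74
round_cap ztop 0.0293 rect [454.2 308.8] [37.8 40.5] 9.2 circ [453.3 308.2] 207
heater ztop 0.027 rect [616.8 169.1] [77.7 29.9] 19.1 circ [616.1 170.2] 322
jar ztop 0.0605 rect [614.7  11.1] [36.4 35.2] 8.6 circ [614.   10.9] 179
stand ztop 0.0474 rect [598.  329.6] [11.  10.2] 13.0 circ [598.  329.6] 115
round plate [462.7 127.8] [25.8  1.8] 55.0 ridge [459.4 124.7] [0. 0.] 0.0 1Traceback (most recent call last):
  File "m.py", line 21, in <module>
    w=plane(s,pts,.003)[:,:2]*1000; b=cv2.minAreaRect(w.astype(np.float32))
      ~~~~~^^^^^^^^^^^^
  File "h.py", line 19, in plane
    d=rays(s,p); return s['o']+d*((z-s['o'][2])/d[:,2])[:,None]
  File "h.py", line 16, in rays
    u=cv2.undistortPoints(np.array(p,float).reshape(-1,1,2),s['K'],np.array(s['D'],float)).reshape(-1,2)
      ~~~~~~~~~~~~~~~~~~~^^^^^^^^^^^^^^^^^^^^^^^^^^^^^^^^^^^^^^^^^^^^^^^^^^^^^^^^^^^^^^^^^
cv2.error: OpenCV(4.12.0) /io/opencv/modules/calib3d/src/undistort.dispatch.cpp:347: error: (-215:Assertion failed) CV_IS_MAT(_src) && CV_IS_MAT(_dst) && (_src->rows == 1 || _src->cols == 1) && (_dst->rows == 1 || _dst->cols == 1) && _src->cols + _src->rows - 1 == _dst->rows + _dst->cols - 1 && (CV_MAT_TYPE(_src->type) == CV_32FC2 || CV_MAT_TYPE(_src->type) == CV_64FC2) && (CV_MAT_TYPE(_dst->type) == CV_32FC2 || CV_MAT_TYPE(_dst->type) == CV_64FC2) in function 'cvUndistortPointsInternal'
```

```bash
sed -i "s/^cream=.*/gr=cv2.cvtColor(im,cv2.COLOR_RGB2GRAY)/; s/^    sub=np.zeros.*/    sub=np.zeros_like(gr);t,q=cv2.threshold(gr[y-22:y+23,x-22:x+23],0,1,cv2.THRESH_OTSU);q=(gr[y-32:y+33,x-32:x+33]>t).astype(np.uint8);sub[y-32:y+33,x-32:x+33]=q/; s/^    k,lab,st,_=.*/    k,lab,st,_=cv2.connectedComponentsWithStats(sub);sub=(lab==1+st[1:,4].argmax()).astype(np.uint8)/; s/zeros_like(cream),/zeros_like(gr),/; s/im.max(2)<70/gr<60/" m.py; python3 m.py | tail -4
```

```text
heater ztop 0.027 rect [616.8 169.1] [77.7 29.9] 19.1 circ [616.1 170.2] 322
jar ztop 0.0605 rect [614.7  11.1] [36.4 35.2] 8.6 circ [614.   10.9] 179
stand ztop 0.0474 rect [598.  329.6] [11.  10.2] 13.0 circ [598.  329.6] 115
round plate [469.8 152.1] [79.9 80.5] 17.3 ridge [469.5 151.5] [59.1 59.6] 9.3 58Traceback (most recent call last):
  File "m.py", line 23, in <module>
    blk=np.argwhere((full>0)&(gr<60))[:,::-1]; wb=plane(s,blk,.009)[:,:2]*1000
                                                  ~~~~~^^^^^^^^^^^^
  File "h.py", line 19, in plane
    d=rays(s,p); return s['o']+d*((z-s['o'][2])/d[:,2])[:,None]
  File "h.py", line 16, in rays
    u=cv2.undistortPoints(np.array(p,float).reshape(-1,1,2),s['K'],np.array(s['D'],float)).reshape(-1,2)
      ~~~~~~~~~~~~~~~~~~~^^^^^^^^^^^^^^^^^^^^^^^^^^^^^^^^^^^^^^^^^^^^^^^^^^^^^^^^^^^^^^^^^
cv2.error: OpenCV(4.12.0) /io/opencv/modules/calib3d/src/undistort.dispatch.cpp:347: error: (-215:Assertion failed) CV_IS_MAT(_src) && CV_IS_MAT(_dst) && (_src->rows == 1 || _src->cols == 1) && (_dst->rows == 1 || _dst->cols == 1) && _src->cols + _src->rows - 1 == _dst->rows + _dst->cols - 1 && (CV_MAT_TYPE(_src->type) == CV_32FC2 || CV_MAT_TYPE(_src->type) == CV_64FC2) && (CV_MAT_TYPE(_dst->type) == CV_32FC2 || CV_MAT_TYPE(_dst->type) == CV_64FC2) in function 'cvUndistortPointsInternal'
```

```bash
python3 - <<'E'
import numpy as np,cv2
s=np.load('top0.npy',allow_pickle=True).item();g=cv2.cvtColor(s['image'],cv2.COLOR_RGB2GRAY)
for x,y in((216,236),(340,204),(403,214),(399,271)): print(g[y,x-26:x+27:2])
E
sed -i "s/^    sub=np.zeros.*/    sub=np.zeros_like(gr);t=130;q=(gr[y-32:y+33,x-32:x+33]>t).astype(np.uint8);sub[y-32:y+33,x-32:x+33]=q/; s/gr<60/gr<100/" m.py; python3 m.py | tail -4
```

```text
[ 98 100  99 100 103 130 142  27 157 156 154 156 154 154 156 155 153 154
 125 108 155  95  98  99  98  99  95]
[100  98 103 100  93 153  57 129 152 155 155 154 154 155 155 155 153 154
 154  41 119 115  99  98  94  99  97]
[ 94  95  98  97  97  96  96 145  69  88 155 154 154 152 154 154 154 148
  18 114  98  94  98  99  96  98  97]
[ 96  99  98  96  97  98 140 155  92  50 155 154 156 152 153 157 154  91
  56 154 143  96 101 101  99  97  99]
round plate [469.9 151.6] [78.8 79.7] 17.5 ridge [470.  151.7] [63.1 62.9] 38.4 125
large plate [ 606.2 -157.5] [56.8 60.8] 78.6 ridge [ 604.  -154.7] [53.1 30.7] 58.1 3
block plate [ 605.9 -322.9] [88.7 41. ] 13.5 ridge [ 609.  -300.9] [20.6 82. ] 84.6 13
small plate [ 456.9 -321.3] [77.6 71.6] 1.5 ridge [ 454.1 -324.9] [70.3 48.6] 62.8 151
```

View pics/crop1.png

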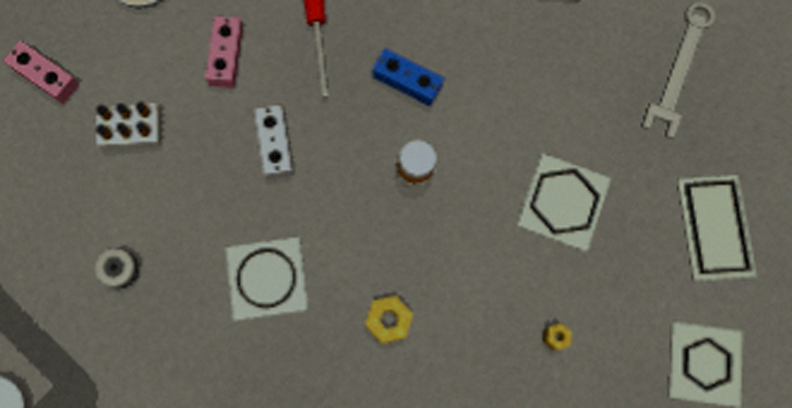

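The crop confirms the choices: silver heater block at (272,140) beside the pink and blue ones, ribbed cap at (117,267), brass nuts at (389,320) and (558,337). Next I'll fix the nest masks and write the move helper.

```bash
sed -i "s/sub=(lab==1+st\[1:,4\].argmax()).astype(np.uint8)/sub=np.isin(lab,1+np.flatnonzero(st[1:,4]>30)).astype(np.uint8)/" m.py; python3 m.py | tail -4
cat > go.py <<'E'
import sys; from h import *
# go.py x y z(mm) closing_angle(deg): delta from measured pose, turn about tool z (rad), shift (cm)
x,y,z,a=map(float,sys.argv[1:5]); o=robot.get_obs()
Rm=R.from_euler('xyz',o['ee_rot']); yaw=o['ee_rot'][2]; ca=np.degrees(yaw)-90
best=None
d=(a-ca+90)%180-90
t=R.from_euler('xyz',[np.pi,0,yaw+np.radians(d)])
print('t',o['time'],'tcp',(o['tool_pos']*1000).round(1),'close ang',round(ca%180,1),'turn deg',round(d,1),'j6',o['joint_positions'][5].round(2),'width',o['width'].round(4),'ff',o['finger_force'])
print('rotvec',(Rm.inv()*t).as_rotvec().round(3),'shift cm',(Rm.inv().apply(np.array([x,y,z])/1000-o['tool_pos'])*100).round(2))
E
python3 go.py 447 14 180 0
```

```text
round plate [469.9 151.6] [78.8 79.7] 17.5 ridge [470.  151.7] [63.1 62.9] 38.4 125
large plate [ 606.4 -157.1] [79.3 86.9] 78.2 ridge [ 605.7 -156.1] [68.9 75.5] 18.9 177
block plate [ 604.7 -322.8] [111.2  64.8] 13.3 ridge [ 604.7 -320.9] [100.7  57.1] 12.9 262
small plate [ 456.9 -321.3] [77.6 71.6] 1.5 ridge [ 454.1 -324.9] [70.3 48.6] 62.8 151Traceback (most recent call last):
  File "go.py", line 8, in <module>
    print('t',o['time'],'tcp',(o['tool_pos']*1000).round(1),'close ang',round(ca%180,1),'turn deg',round(d,1),'j6',o['joint_positions'][5].round(2),'width',o['width'].round(4),'ff',o['finger_force'])
                                                                                                                                                            ^^^^^^^^^^^^^^^^
AttributeError: 'float' object has no attribute 'round'
```

```bash
sed -i "s/o\['width'\].round(4)/round(o['width'],4)/" go.py; python3 go.py 447 14 180 30
```

```text
t 0.1 tcp [238.4 495.1 204.4] close ang 64.3 turn deg -34.3 j6 -0.1 width 0.0942 ff 0.0
rotvec [-0.002  0.     0.598] shift cm [-39.67 -34.29   2.5 ]
```

Request:
{"name": "move_arm", "arguments": {
  "deltas": [0, 0, 0.1, -3, -2.5, 0.5, -1, 0, 0, 0.2, -8, -6.5, 1, -1, 0, 0, 0.3, -12.5, -10.5, 1.5, -1, 0, 0, 0.4, -16, -14, 2, -1, 0, 0, 0.5, -20, -17.5, 2.5, -1, 0, 0, 0.55, -24, -21, 2.5, -1, 0, 0, 0.6, -28, -24.2, 2.5, -1, 0, 0, 0.6, -31, -27, 2.5, -1]
}}

```text
time: 0.9
tool_pos: [0.392, 0.1371, 0.1802]
ee_rot: [3.142, -0.0, 2.092]
wrist_force: [2.2, 0.7, 0.7]
width: 0.0937
finger_force: 0.0
```

Request:
{"name": "move_arm", "arguments": {
  "deltas": [0, 0, 0, -3, -3, 0, -1, 0, 0, 0, -6, -5.3, 0, -1, 0, 0, 0, -8, -6.7, 0, -1, 0, 0, 0, -8.7, -7.3, 0, -1, 0, 0, 0, -8.7, -7.3, 0, -1]
}}

```text
time: 1.4
tool_pos: [0.3718, 0.0267, 0.1804]
ee_rot: [-3.142, -0.001, 2.09]
wrist_force: [-0.1, 0.0, 0.3]
width: 0.094
finger_force: 0.0
```

```bash
python3 go.py 447 14 180 30
python3 - <<'E'
from h import *
s=snap('wrist'); save(s,'w1'); np.save('w1.npy',s,allow_pickle=True)
print(s['o'],s['fov_y'],s['D'],plane(s,[[0,0],[511,0],[511,383],[0,383],[256,192]],0).round(3).tolist())
E
```

```text
t 1.4 tcp [371.8  26.7 180.4] close ang 29.8 turn deg 0.2 j6 -0.6 width 0.094 ff 0.0
rotvec [-0.    -0.001 -0.004] shift cm [-4.83  5.9   0.03]
[0.33782035 0.08705266 0.35870677] 71.69726683878193 [0.02050609 0.         0.         0.         0.        ] [[0.01, 0.06, -0.0], [0.52, 0.353, 0.0], [0.899, -0.063, 0.0], [0.175, -0.477, 0.0], [0.378, 0.009, 0.0]]
```

View pics/w1.png

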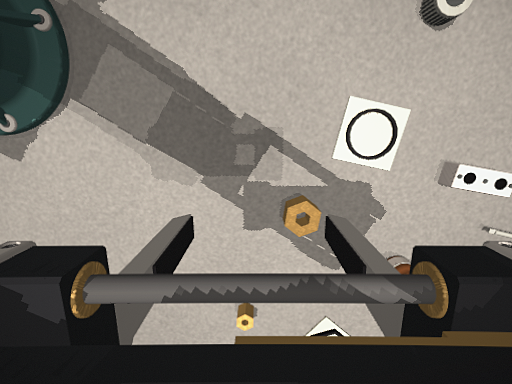

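```bash
cat > w.py <<'E'
from h import *
def top(s,x,y,h,r=40,tol=.005,k=0):
    """top face around pixel (x,y): centre mm, rect sizes, short-side angle deg"""
    g=np.stack(np.meshgrid(np.arange(x-r,x+r),np.arange(y-r,y+r)),-1).reshape(-1,2)
    g=g[(g[:,0]>=0)&(g[:,0]<512)&(g[:,1]>=0)&(g[:,1]<384)]
    Z=depthpts(s,g)[:,2]; m=np.zeros((384,512),np.uint8); m[g[:,1],g[:,0]]=(abs(Z-h)<tol)
    n,lab,st,ce=cv2.connectedComponentsWithStats(m)
    l=1+np.argmax(st[1:,4]); c,_=cv2.findContours((lab==l).astype(np.uint8),0,1)
    c=max(c,key=cv2.contourArea).reshape(-1,2); w=(plane(s,c,h)[:,:2]*1000).astype(np.float32)
    (cx,cy),(a,b),t=cv2.minAreaRect(w); M=cv2.moments(cv2.convexHull(w))
    # 6-fold phase of hull corner radius: angle of the nearest flat normal
    ang=t if a<b else t+90
    return 'c',np.round((cx,cy),1),'mom',np.round((M['m10']/M['m00'],M['m01']/M['m00']),1),'size',np.round((a,b),1),'short-angle',round(ang%180,1),'ztop',np.median(Z[abs(Z-h)<tol]).round(4),st[l,4]
E
python3 - <<'E'
from w import *
s=np.load('w1.npy',allow_pickle=True).item()
print(top(s,302,215,.030)); print(top(s,246,320,.028,25))
E
```

```text
('c', array([444.5,  14.8]), 'mom', array([444.5,  14.7]), 'size', array([45.6, 50. ]), 'short-angle', 21.4, 'ztop', np.float64(0.029), np.int32(855))
('c', array([ 455.1, -160.5]), 'mom', array([ 455.6, -160.8]), 'size', array([23.3, 30.2]), 'short-angle', 29.5, 'ztop', np.float64(0.027), np.int32(223))
```

```bash
python3 go.py 446 14.6 9 21.4
```

```text
t 1.45 tcp [372.   27.5 180.4] close ang 29.9 turn deg -8.5 j6 -0.6 width 0.0939 ff 0.0
rotvec [ 0.    -0.001  0.148] shift cm [-4.82  5.77 17.14]
```

Request:
{"name": "move_arm", "arguments": {
  "deltas": [0, 0, 0.1, -2.4, 2.9, 2, -1, 0, 0, 0.148, -4.8, 5.8, 5, -1, 0, 0, 0.148, -4.8, 5.8, 9, -1, 0, 0, 0.148, -4.8, 5.8, 12, -1, 0, 0, 0.148, -4.8, 5.8, 14.5, -1, 0, 0, 0.148, -4.8, 5.8, 16.4, -1, 0, 0, 0.148, -4.8, 5.8, 17.1, -1, 0, 0, 0.148, -4.8, 5.8, 17.1, -0.5]
}}

```text
time: 2.25
tool_pos: [0.4455, 0.0158, 0.0085]
ee_rot: [-3.139, -0.002, 1.947]
wrist_force: [0.6, -0.4, 0.1]
width: 0.089
finger_force: 0.0
```

Request:
{"name": "move_arm", "arguments": {
  "deltas": [0, 0, 0, 0, 0, 0, 1, 0, 0, 0, 0, 0, 0, 1, 0, 0, 0, 0, 0, 0, 1, 0, 0, 0, 0, 0, 0, 1, 0, 0, 0, 0, 0, 0, 1]
}}

```text
time: 2.75
tool_pos: [0.4466, 0.0144, 0.0101]
ee_rot: [3.141, 0.0, 1.945]
wrist_force: [-0.0, -0.8, 0.4]
width: 0.0493
finger_force: 0.0
```

Request:
{"name": "move_arm", "arguments": {
  "deltas": [0, 0, 0, 0, 0, 0, 1, 0, 0, 0, 0, 0, 0, 1, 0, 0, 0, 0, 0, 0, 1, 0, 0, 0, 0, 0, -0.5, 1, 0, 0, 0, 0, 0, -2, 1, 0, 0, 0, 0, 0, -4, 1, 0, 0, 0, 0, 0, -6, 1, 0, 0, 0, 0, 0, -7, 1]
}}

```text
time: 3.55
tool_pos: [0.4471, 0.0146, 0.081]
ee_rot: [3.139, 0.001, 1.945]
wrist_force: [-0.7, 0.4, -3.3]
width: 0.044
finger_force: 30.0
```

```bash
python3 go.py 606 -157 80 25
```

```text
t 3.55 tcp [447.1  14.6  81. ] close ang 21.4 turn deg 3.6 j6 -0.47 width 0.044 ff 29.999147057533264
rotvec [ 0.002  0.001 -0.062] shift cm [-21.78   8.52   0.14]
```

Request:
{"name": "move_arm", "arguments": {
  "deltas": [0, 0, 0.01, -1.5, 0.6, 0, 1, 0, 0, 0.02, -4.5, 1.8, 0, 1, 0, 0, 0.03, -8, 3.1, 0, 1, 0, 0, 0.04, -12, 4.7, 0, 1, 0, 0, 0.055, -16, 6.3, 0, 1, 0, 0, 0.055, -19, 7.4, 0, 1, 0, 0, 0.055, -21, 8.2, 0, 1, 0, 0, 0.055, -21.8, 8.5, 0, 1]
}}

```text
time: 4.35
tool_pos: [0.6056, -0.1599, 0.0769]
ee_rot: [-3.139, -0.001, 1.887]
wrist_force: [-0.4, 0.3, -3.8]
width: 0.0438
finger_force: 30.0
```

Request:
{"name": "move_arm", "arguments": {
  "deltas": [0, 0, 0, 0, 0, 0, 1, 0, 0, 0, 0, 0, 0, 1]
}}

```text
time: 4.55
tool_pos: [0.6041, -0.1568, 0.0785]
ee_rot: [-3.14, -0.002, 1.89]
wrist_force: [0.3, -0.4, -2.6]
width: 0.0439
finger_force: 30.0
```

```bash
python3 go.py 606 -157 14 18.2
python3 - <<'E'
from h import *
s=snap('wrist'); save(s,'w2'); np.save('w2.npy',s,allow_pickle=True)
E
```

```text
t 4.55 tcp [ 604.1 -156.8   78.5] close ang 18.3 turn deg -0.1 j6 -0.66 width 0.0439 ff 29.99907910823822
rotvec [-0.002 -0.002  0.001] shift cm [-0.09  0.18  6.45]
```

View pics/w2.png

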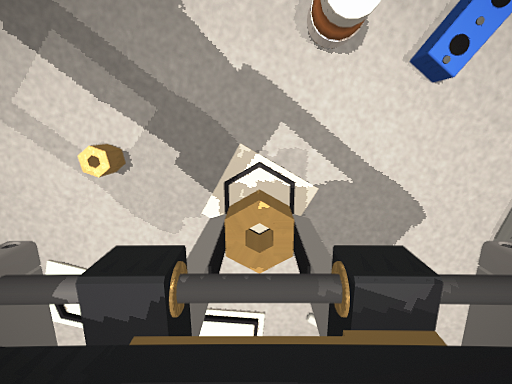

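The nut hangs at (259,235) over the black hexagon at (259,190), aligned with it. I'll lower it.

Request:
{"name": "move_arm", "arguments": {
  "deltas": [0, 0, 0, -0.1, 0.2, 1.5, 1, 0, 0, 0, -0.1, 0.2, 3.5, 1, 0, 0, 0, -0.1, 0.2, 5, 1, 0, 0, 0, -0.1, 0.2, 5.8, 1, 0, 0, 0, -0.1, 0.2, 6.2, 1, 0, 0, 0, -0.1, 0.2, 6.4, 1, 0, 0, 0, -0.1, 0.2, 6.45, 1, 0, 0, 0, -0.1, 0.2, 6.45, 1]
}}

```text
time: 5.4
tool_pos: [0.6078, -0.158, 0.0159]
ee_rot: [3.14, 0.001, 1.89]
wrist_force: [0.1, 0.3, -3.2]
width: 0.0437
finger_force: 30.0
```

```bash
python3 go.py 606 -157 13.5 18.2
python3 - <<'E'
from w import *
s=np.load('w2.npy',allow_pickle=True).item()
print(top(s,95,160,.028,25))
E
```

```text
t 5.4 tcp [ 607.8 -158.    15.9] close ang 18.3 turn deg -0.1 j6 -0.66 width 0.0437 ff 29.99916583299637
rotvec [0.001 0.001 0.001] shift cm [ 0.15 -0.14  0.24]
('c', array([ 458.3, -162.3]), 'mom', array([ 458.7, -162.4]), 'size', array([28. , 24.7]), 'short-angle', 144.1, 'ztop', np.float64(0.0269), np.int32(665))
```

Request:
{"name": "move_arm", "arguments": {
  "deltas": [0, 0, 0, 0, 0, 0.1, 1, 0, 0, 0, 0, 0, 0.2, 1, 0, 0, 0, 0, 0, 0.2, 1, 0, 0, 0, 0, 0, 0.2, 1]
}}

```text
time: 5.8
tool_pos: [0.6072, -0.1577, 0.0131]
ee_rot: [3.141, -0.0, 1.89]
wrist_force: [0.6, 0.1, -2.3]
width: 0.0439
finger_force: 30.0
```

```bash
python3 go.py 606 -157 13.5 18.2
```

```text
t 5.8 tcp [ 607.2 -157.7   13.1] close ang 18.3 turn deg -0.1 j6 -0.66 width 0.0439 ff 29.99919444322586
rotvec [ 0.    -0.     0.001] shift cm [ 0.1  -0.1  -0.04]
```

Request:
{"name": "move_arm", "arguments": {
  "deltas": [0, 0, 0, 0, 0, 0, -0.4, 0, 0, 0, 0, 0, 0, -0.4, 0, 0, 0, 0, 0, 0, -0.4, 0, 0, 0, 0, 0, 0, -0.4, 0, 0, 0, 0, 0, -2, -0.4, 0, 0, 0, 0, 0, -6, -0.4, 0, 0, 0, 0, 0, -10, -0.4, 0, 0, 0, 0, 0, -12, -0.4]
}}

```text
time: 6.6
tool_pos: [0.609, -0.1583, 0.1381]
ee_rot: [3.136, 0.004, 1.89]
wrist_force: [0.9, -0.5, 0.2]
width: 0.0661
finger_force: 0.0
```

```bash
python3 go.py 458.5 -162 120 24.1
python3 - <<'E'
from w import *
s=snap('wrist'); save(s,'w3'); print(top(s,259,235,.033,45))
E
```

```text
t 6.6 tcp [ 609.  -158.3  138.1] close ang 18.3 turn deg 5.8 j6 -0.66 width 0.0661 ff 0.0
rotvec [ 0.005  0.004 -0.102] shift cm [  4.38 -14.42   1.71]
('c', array([ 611.1, -168.9]), 'mom', array([ 610.3, -166.4]), 'size', array([43.2, 25.3]), 'short-angle', 108.3, 'ztop', np.float64(0.032), np.int32(579))
```

View pics/w3.png

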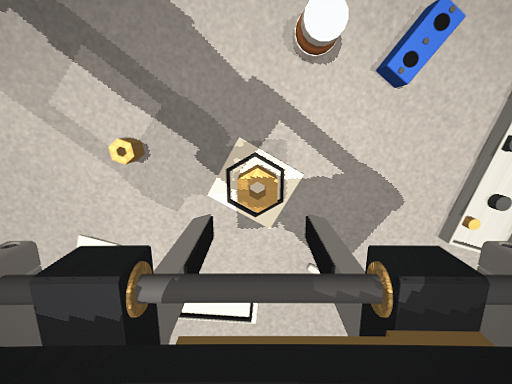

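The large nut sits in its hexagon at (257,187). Next is the small nut at (125,150).

Request:
{"name": "move_arm", "arguments": {
  "deltas": [0, 0, -0.05, 1, -4, 0.5, -0.3, 0, 0, -0.1, 2.2, -8, 1, -0.3, 0, 0, -0.1, 3.5, -12, 1.7, -0.3, 0, 0, -0.1, 4.4, -14.4, 2.5, -0.3, 0, 0, -0.1, 4.4, -14.4, 5, -0.3, 0, 0, -0.1, 4.4, -14.4, 7, -0.3, 0, 0, -0.1, 4.4, -14.4, 8, -0.3, 0, 0, -0.1, 4.4, -14.4, 8, -0.3]
}}

```text
time: 7.45
tool_pos: [0.4552, -0.1604, 0.0509]
ee_rot: [-3.139, -0.003, 1.99]
wrist_force: [-0.1, -0.3, -0.4]
width: 0.0612
finger_force: 0.0
```

```bash
python3 go.py 458.5 -162 10 24.1
python3 - <<'E'
from w import *
s=snap('wrist'); save(s,'w4'); print(top(s,259,235,.028,45))
E
```

```text
t 7.45 tcp [ 455.2 -160.4   50.9] close ang 24.0 turn deg 0.1 j6 -0.88 width 0.0612 ff 0.0
rotvec [-0.003 -0.003 -0.002] shift cm [-0.29  0.24  4.09]
('c', array([ 455.9, -162.1]), 'mom', array([ 456.1, -162.2]), 'size', array([23.9, 27.8]), 'short-angle', 24.8, 'ztop', np.float64(0.0269), np.int32(671))
```

View pics/w4.png

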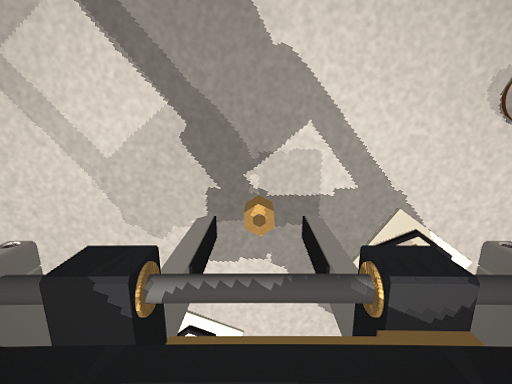

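The small nut at (259,215) is centred between the fingers, measured at (456,-162). I'll descend and grip.

Request:
{"name": "move_arm", "arguments": {
  "deltas": [0, 0, 0, -0.2, 0.1, 2, -0.3, 0, 0, 0, -0.2, 0.1, 3.5, -0.3, 0, 0, 0, -0.2, 0.1, 4.1, -0.3, 0, 0, 0, -0.2, 0.1, 4.1, 1, 0, 0, 0, -0.2, 0.1, 4.1, 1, 0, 0, 0, -0.2, 0.1, 4.1, 1, 0, 0, 0, -0.2, 0.1, 4.1, 1, 0, 0, 0, -0.2, 0.1, 4.1, 1]
}}

```text
time: 8.3
tool_pos: [0.4587, -0.1627, 0.0127]
ee_rot: [3.141, 0.001, 1.99]
wrist_force: [0.8, -0.5, 0.9]
width: 0.0246
finger_force: 0.2
```

Request:
{"name": "move_arm", "arguments": {
  "deltas": [0, 0, 0, 0, 0, 0, 1, 0, 0, 0, 0, 0, 0, 1, 0, 0, 0, 0, 0, -0.5, 1, 0, 0, 0, 0, 0, -2, 1, 0, 0, 0, 0, 0, -4, 1, 0, 0, 0, 0, 0, -6, 1, 0, 0, 0, 0, 0, -7, 1, 0, 0, 0, 0, 0, -7, 1]
}}

```text
time: 9.1
tool_pos: [0.4595, -0.163, 0.0838]
ee_rot: [3.139, 0.003, 1.99]
wrist_force: [0.4, -0.1, -0.4]
width: 0.0239
finger_force: 30.0
```

```bash
python3 go.py 457 -321 80 24
python3 - <<'E'
import os; import runpy
E
```

```text
t 9.1 tcp [ 459.5 -163.    83.8] close ang 24.0 turn deg -0.0 j6 -0.88 width 0.0239 ff 29.999894819338806
rotvec [0.002 0.003 0.   ] shift cm [-14.33  -6.66   0.4 ]
```

Request:
{"name": "move_arm", "arguments": {
  "deltas": [0, 0, -0.02, -1.2, -0.6, 0, 1, 0, 0, -0.05, -3.5, -1.6, 0, 1, 0, 0, -0.08, -6.5, -3, 0, 1, 0, 0, -0.12, -9.5, -4.4, 0, 1, 0, 0, -0.13, -12, -5.6, 0, 1, 0, 0, -0.13, -13.6, -6.3, 0, 1, 0, 0, -0.13, -14.3, -6.7, 0, 1, 0, 0, -0.13, -14.3, -6.7, 0, 1]
}}

```text
time: 9.9
tool_pos: [0.455, -0.3205, 0.0812]
ee_rot: [-3.141, -0.002, 2.119]
wrist_force: [-0.8, 0.7, 0.3]
width: 0.0234
finger_force: 30.0
```

Request:
{"name": "move_arm", "arguments": {
  "deltas": [0, 0, 0, 0, 0, 0, 1, 0, 0, 0, 0, 0, 0, 1]
}}

```text
time: 10.1
tool_pos: [0.4555, -0.3192, 0.082]
ee_rot: [3.141, -0.001, 2.121]
wrist_force: [0.8, 0.4, -0.9]
width: 0.024
finger_force: 30.0
```

```bash
python3 go.py 457 -321 15 31.5
python3 - <<'E'
from h import *
s=snap('wrist'); save(s,'w5'); np.save('w5.npy',s,allow_pickle=True)
E
```

```text
t 10.1 tcp [ 455.5 -319.2   82. ] close ang 31.5 turn deg -0.0 j6 -1.26 width 0.024 ff 29.999860628158785
rotvec [ 0.    -0.001  0.   ] shift cm [-0.23  0.03  6.7 ]
```

View pics/w5.png

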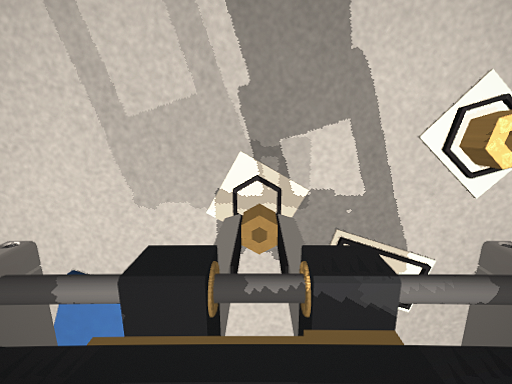

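The small nut is at (260,232), in line with the hexagon at (257,200). I'll lower it.

Request:
{"name": "move_arm", "arguments": {
  "deltas": [0, 0, 0, -0.15, 0, 1.5, 1, 0, 0, 0, -0.15, 0, 3.5, 1, 0, 0, 0, -0.15, 0, 5, 1, 0, 0, 0, -0.15, 0, 5.9, 1, 0, 0, 0, -0.15, 0, 6.3, 1, 0, 0, 0, -0.15, 0, 6.6, 1, 0, 0, 0, -0.15, 0, 6.7, 1, 0, 0, 0, -0.15, 0, 6.7, 1]
}}

```text
time: 10.95
tool_pos: [0.4566, -0.3221, 0.0158]
ee_rot: [3.141, 0.001, 2.12]
wrist_force: [-0.0, -0.5, 0.2]
width: 0.0237
finger_force: 30.0
```

```bash
python3 go.py 457 -321 14.5 31.5
```

```text
t 10.95 tcp [ 456.6 -322.1   15.8] close ang 31.5 turn deg 0.0 j6 -1.26 width 0.0237 ff 29.999897587113082
rotvec [ 0.001  0.001 -0.001] shift cm [0.08 0.09 0.13]
```

Request:
{"name": "move_arm", "arguments": {
  "deltas": [0, 0, 0, 0, 0, 0.1, 1, 0, 0, 0, 0, 0, 0.1, 1, 0, 0, 0, 0, 0, 0.1, -0.1, 0, 0, 0, 0, 0, 0.1, -0.2, 0, 0, 0, 0, 0, 0.1, -0.3, 0, 0, 0, 0, 0, -1.5, -0.3, 0, 0, 0, 0, 0, -5, -0.3, 0, 0, 0, 0, 0, -9, -0.3]
}}

```text
time: 11.75
tool_pos: [0.455, -0.3207, 0.1038]
ee_rot: [-3.14, -0.005, 2.12]
wrist_force: [1.1, -0.4, 0.2]
width: 0.061
finger_force: 0.0
```

Request:
{"name": "move_arm", "arguments": {
  "deltas": [0, 0, 0, 0, 0, -2, -0.7, 0, 0, 0, 0, 0, -2, -0.7]
}}

```text
time: 11.95
tool_pos: [0.4581, -0.3233, 0.1292]
ee_rot: [3.139, 0.008, 2.12]
wrist_force: [0.3, -0.9, -1.0]
width: 0.0734
finger_force: 0.0
```

```bash
python3 - <<'E'
from h import *
s=snap('wrist'); save(s,'w6')
E
python3 go.py 617 169 130 109
```

```text
t 12.0 tcp [ 456.9 -322.4  126.4] close ang 31.5 turn deg 77.5 j6 -1.26 width 0.0774 ff 0.0
rotvec [-1.000e-03  3.000e-03 -1.353e+00] shift cm [33.56 39.3  -0.43]
```

View pics/w6.png

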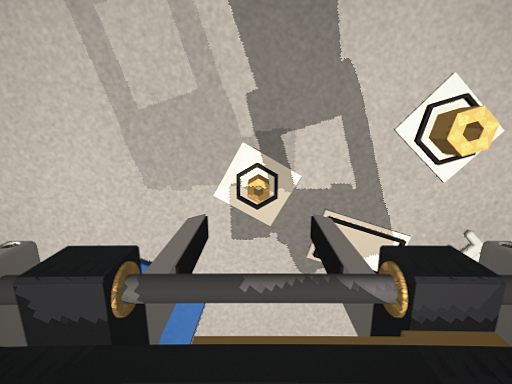

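The small nut sits in its hexagon at (258,187). The cap is next.

Request:
{"name": "move_arm", "arguments": {
  "deltas": [0, 0, 0, 2, 1.2, 0, -0.6, 0, 0, 0, 6, 3.6, 0, -0.6, 0, 0, 0, 10, 6, 0, -0.6, 0, 0, 0, 14, 8.5, 0, -0.6, 0, 0, 0, 18, 11, 0, -0.6, 0, 0, 0, 22, 13.4, 0, -0.6, 0, 0, 0, 26, 15.8, 0, -0.6, 0, 0, 0, 30, 18.2, 0, -0.6]
}}

```text
time: 12.8
tool_pos: [0.453, 0.0311, 0.1223]
ee_rot: [-3.138, -0.002, 2.119]
wrist_force: [0.4, 0.3, -0.1]
width: 0.075
finger_force: 0.0
```

Request:
{"name": "move_arm", "arguments": {
  "deltas": [0, 0, 0, 4, 2.4, 0, -0.6, 0, 0, 0, 8, 4.9, 0, -0.6, 0, 0, 0, 12, 7.3, 0, -0.6, 0, 0, 0, 16, 9.7, 0, -0.6, 0, 0, 0, 20, 12.1, 0, -0.6, 0, 0, 0, 22.5, 13.7, 0, -0.6, 0, 0, 0, 23.9, 14.5, 0, -0.6, 0, 0, 0, 23.9, 14.5, 0, -0.6]
}}

```text
time: 13.6
tool_pos: [0.4526, 0.3095, 0.1228]
ee_rot: [-3.138, -0.0, 2.122]
wrist_force: [-1.4, -0.6, -0.0]
width: 0.0751
finger_force: 0.0
```

```bash
python3 go.py 454 308.5 10 31.5
python3 - <<'E'
from w import *
s=snap('wrist'); save(s,'w7'); print(top(s,259,190,.030,55))
E
```

```text
t 13.6 tcp [452.6 309.5 122.8] close ang 31.6 turn deg -0.1 j6 -0.06 width 0.0751 ff 0.0
rotvec [-0.004 -0.     0.002] shift cm [-0.16  0.11 11.28]
('c', array([450.9, 308.6]), 'mom', array([450.8, 308.7]), 'size', array([38.7, 39.4]), 'short-angle', 76.4, 'ztop', np.float64(0.0292), np.int32(1079))
```

View pics/w7.png

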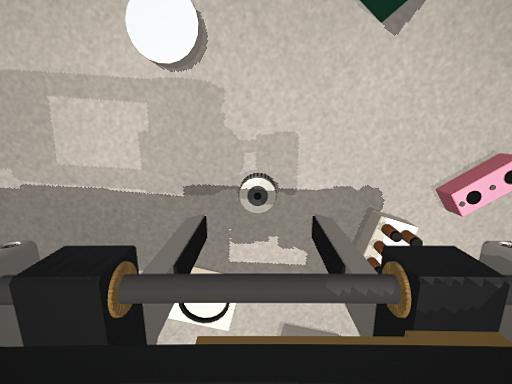

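The cap at (258,195) is between the fingers, and the vial stand at (395,240) is clear of them. I'll descend and grip.

Request:
{"name": "move_arm", "arguments": {
  "deltas": [0, 0, 0, -0.1, 0, 3, -0.6, 0, 0, 0, -0.1, 0, 6.5, -0.6, 0, 0, 0, -0.1, 0, 9, -0.6, 0, 0, 0, -0.1, 0, 10.5, -0.6, 0, 0, 0, -0.1, 0, 11.2, -0.6, 0, 0, 0, -0.1, 0, 11.2, 1, 0, 0, 0, -0.1, 0, 11.2, 1, 0, 0, 0, -0.1, 0, 11.2, 1]
}}

```text
time: 14.45
tool_pos: [0.4556, 0.3084, 0.0149]
ee_rot: [3.138, 0.0, 2.12]
wrist_force: [-0.2, 0.9, -0.5]
width: 0.0548
finger_force: 0.0
```

Request:
{"name": "move_arm", "arguments": {
  "deltas": [0, 0, 0, 0, 0, 0, 1, 0, 0, 0, 0, 0, 0, 1, 0, 0, 0, 0, 0, 0, 1, 0, 0, 0, 0, 0, 0, 1, 0, 0, 0, 0, 0, -0.5, 1, 0, 0, 0, 0, 0, -2, 1, 0, 0, 0, 0, 0, -4, 1, 0, 0, 0, 0, 0, -6, 1]
}}

```text
time: 15.25
tool_pos: [0.4543, 0.3079, 0.0738]
ee_rot: [-3.141, -0.0, 2.12]
wrist_force: [1.2, 0.7, -2.4]
width: 0.0394
finger_force: 30.0
```

```bash
python3 go.py 470 151.6 70 31.5
```

```text
t 15.25 tcp [454.3 307.9  73.8] close ang 31.5 turn deg 0.0 j6 -0.06 width 0.0394 ff 29.99928742647171
rotvec [-0.    -0.    -0.001] shift cm [-14.15  -6.81   0.38]
```

Request:
{"name": "move_arm", "arguments": {
  "deltas": [0, 0, 0, -1.2, -0.6, 0, 1, 0, 0, 0, -3.5, -1.7, 0, 1, 0, 0, 0, -6.5, -3.1, 0, 1, 0, 0, 0, -9.5, -4.6, 0, 1, 0, 0, 0, -12, -5.8, 0, 1, 0, 0, 0, -13.5, -6.5, 0, 1, 0, 0, 0, -14.1, -6.8, 0, 1, 0, 0, 0, -14.1, -6.8, 0, 1]
}}

```text
time: 16.05
tool_pos: [0.4696, 0.151, 0.0725]
ee_rot: [-3.141, -0.0, 2.118]
wrist_force: [0.4, 0.0, -3.2]
width: 0.0389
finger_force: 30.0
```

Request:
{"name": "move_arm", "arguments": {
  "deltas": [0, 0, 0, 0, 0, 0, 1]
}}

```text
time: 16.15
tool_pos: [0.4697, 0.1524, 0.0728]
ee_rot: [-3.141, -0.001, 2.12]
wrist_force: [0.0, 0.8, -3.0]
width: 0.0391
finger_force: 30.0
```

```bash
for i in 1 2; do python3 go.py 470 151.6 16 31.5
python3 - <<'E'
from h import *
s=snap('wrist'); save(s,'w8')
E
done
```

```text
t 16.15 tcp [469.7 152.4  72.8] close ang 31.5 turn deg 0.0 j6 -0.35 width 0.0391 ff 29.999405443668365
rotvec [-0.    -0.001 -0.001] shift cm [-0.09 -0.01  5.68]
t 16.2 tcp [469.8 152.7  72.9] close ang 31.5 turn deg 0.0 j6 -0.35 width 0.0394 ff 29.999376833438873
rotvec [ 0.    -0.001 -0.   ] shift cm [-0.11 -0.04  5.69]
```

View pics/w8.png

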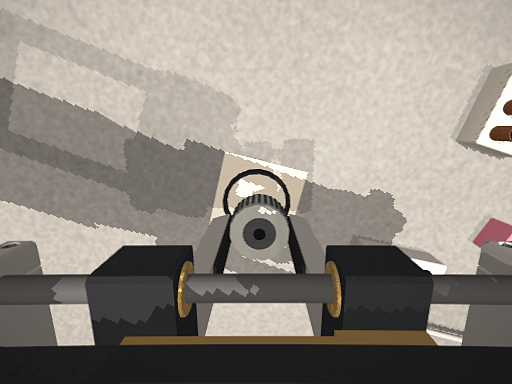

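The cap is at (260,230), in line with the circle at (257,200). I'll lower it 5.7 cm and release.

Request:
{"name": "move_arm", "arguments": {
  "deltas": [0, 0, 0, -0.1, 0, 1.5, 1, 0, 0, 0, -0.1, 0, 3.5, 1, 0, 0, 0, -0.1, 0, 4.7, 1, 0, 0, 0, -0.1, 0, 5.3, 1, 0, 0, 0, -0.1, 0, 5.5, 1, 0, 0, 0, -0.1, 0, 5.7, 1, 0, 0, 0, -0.1, 0, 5.7, 1, 0, 0, 0, -0.1, 0, 5.7, 1]
}}

```text
time: 17.05
tool_pos: [0.4712, 0.1515, 0.017]
ee_rot: [3.14, 0.0, 2.12]
wrist_force: [-0.5, 0.1, 0.0]
width: 0.0394
finger_force: 30.0
```

Request:
{"name": "move_arm", "arguments": {
  "deltas": [0, 0, 0, 0, 0, 0.1, 1, 0, 0, 0, 0, 0, 0.1, 1, 0, 0, 0, 0, 0, 0.1, 0, 0, 0, 0, 0, 0, 0.1, -0.3, 0, 0, 0, 0, 0, 0.1, -0.4, 0, 0, 0, 0, 0, 0, -0.5, 0, 0, 0, 0, 0, -3, -0.5, 0, 0, 0, 0, 0, -7, -0.5]
}}

```text
time: 17.85
tool_pos: [0.4683, 0.1508, 0.0842]
ee_rot: [-3.136, -0.002, 2.12]
wrist_force: [1.4, -0.6, 1.4]
width: 0.0707
finger_force: 0.0
```

Request:
{"name": "move_arm", "arguments": {
  "deltas": [0, 0, 0, 0, 0, -3, -0.5, 0, 0, 0, 0, 0, -4, -0.5]
}}

```text
time: 18.05
tool_pos: [0.4727, 0.1517, 0.1301]
ee_rot: [3.135, 0.002, 2.12]
wrist_force: [0.6, -0.3, -0.1]
width: 0.0708
finger_force: 0.0
```

```bash
python3 go.py 617 169 130 -71
python3 - <<'E'
from w import *
s=snap('wrist'); save(s,'w9'); print(top(s,259,190,.033,40)); np.save('w9.npy',s,allow_pickle=True)
E
```

```text
t 18.05 tcp [472.7 151.7 130.1] close ang 31.5 turn deg 77.5 j6 -0.35 width 0.0708 ff 0.0
rotvec [ 0.004  0.007 -1.353] shift cm [-6.06 13.21  0.11]
('c', array([470.2, 153.8]), 'mom', array([470.1, 153.9]), 'size', array([39.1, 39.4]), 'short-angle', 70.3, 'ztop', np.float64(0.0322), np.int32(1053))
```

View pics/w9.png

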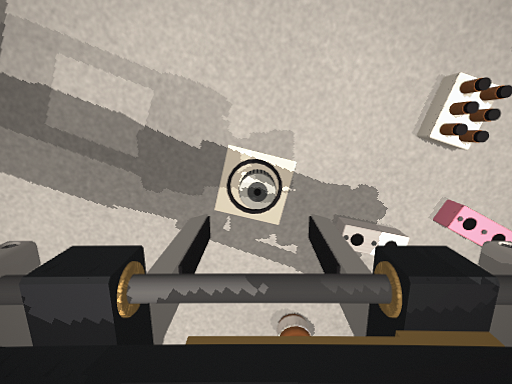

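The cap sits inside the circle at (257,190). Now the silver heater block, turning the wrist -102° in the world.

Request:
{"name": "move_arm", "arguments": {
  "deltas": [0, 0, 0.14, -1, 2, -0.5, -0.5, 0, 0, 0.28, -2, 4, -1, -0.5, 0, 0, 0.42, -3, 6.5, -2, -0.5, 0, 0, 0.56, -4, 9, -3, -0.5, 0, 0, 0.7, -5, 11, -3, -0.5, 0, 0, 0.84, -5.7, 12.5, -3, -0.5, 0, 0, 0.98, -6.1, 13.2, -3, -0.5, 0, 0, 1.1, -6.1, 13.2, -3, -0.5]
}}

```text
time: 18.9
tool_pos: [0.6149, 0.1678, 0.1525]
ee_rot: [-3.138, 0.003, 1.014]
wrist_force: [-1.3, -0.8, -0.5]
width: 0.0703
finger_force: 0.0
```

Request:
{"name": "move_arm", "arguments": {
  "deltas": [0, 0, 0.14, 0, 0, 0, -0.5, 0, 0, 0.28, 0, 0, 0, -0.5, 0, 0, 0.42, 0, 0, 0, -0.5, 0, 0, 0.56, 0, 0, 0, -0.5, 0, 0, 0.69, 0, 0, 0, -0.5, 0, 0, 0.69, 0, 0, 0, -0.5, 0, 0, 0.69, 0, 0, 0, -0.5]
}}

```text
time: 19.6
tool_pos: [0.6142, 0.168, 0.1542]
ee_rot: [-3.141, 0.003, 0.332]
wrist_force: [-0.6, 0.0, -0.7]
width: 0.0702
finger_force: 0.0
```

```bash
python3 - <<'E'
from w import *
s=snap('wrist'); save(s,'w10'); print(top(s,259,180,.028,60)); np.save('w10.npy',s,allow_pickle=True)
E
python3 go.py 617 169 10 -71
```

```text
('c', array([616.9, 170.7]), 'mom', array([616.8, 170.7]), 'size', array([74.5, 28.9]), 'short-angle', 109.6, 'ztop', np.float64(0.0271), np.int32(1582))
t 19.65 tcp [614.4 168.  154.6] close ang 109.0 turn deg -0.0 j6 1.42 width 0.0705 ff 0.0
rotvec [-0.     0.002  0.   ] shift cm [ 0.31 -0.   14.46]
```

View pics/w10.png

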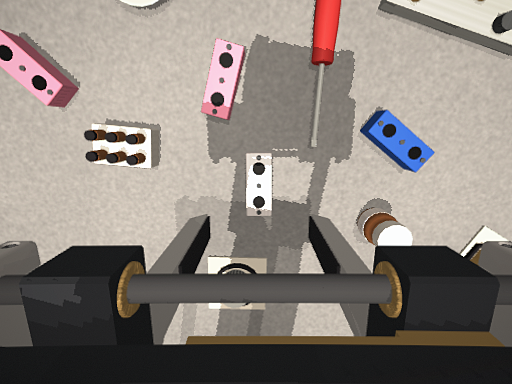

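The silver block at (259,185) lies between the fingers, with the pink and blue ones clear. I'll descend and grip.

Request:
{"name": "move_arm", "arguments": {
  "deltas": [0, 0, 0, 0.3, -0.1, 3, -0.5, 0, 0, 0, 0.3, -0.1, 7, -0.5, 0, 0, 0, 0.3, -0.1, 10.5, -0.5, 0, 0, 0, 0.3, -0.1, 13, -0.5, 0, 0, 0, 0.3, -0.1, 14.4, -0.5, 0, 0, 0, 0.3, -0.1, 14.4, -0.3, 0, 0, 0, 0.3, -0.1, 14.4, 1, 0, 0, 0, 0.3, -0.1, 14.4, 1]
}}

```text
time: 20.45
tool_pos: [0.6191, 0.1703, 0.0145]
ee_rot: [3.141, -0.004, 0.33]
wrist_force: [1.1, 0.9, -0.1]
width: 0.05
finger_force: 0.0
```

Request:
{"name": "move_arm", "arguments": {
  "deltas": [0, 0, 0, 0, 0, 0, 1, 0, 0, 0, 0, 0, 0, 1, 0, 0, 0, 0, 0, 0, 1, 0, 0, 0, 0, 0, 0, 1, 0, 0, 0, 0, 0, 0, 1, 0, 0, 0, 0, 0, 0, 1]
}}

```text
time: 21.05
tool_pos: [0.6181, 0.1701, 0.0132]
ee_rot: [3.141, -0.002, 0.33]
wrist_force: [-0.6, 0.2, 6.4]
width: 0.0303
finger_force: 30.0
```

Request:
{"name": "move_arm", "arguments": {
  "deltas": [0, 0, 0, 0, 0, -0.5, 1, 0, 0, 0, 0, 0, -2, 1, 0, 0, 0, 0, 0, -4.5, 1, 0, 0, 0, 0, 0, -7.5, 1, 0, 0, 0, 0, 0, -10.5, 1, 0, 0, 0, 0, 0, -12, 1, 0, 0, 0, 0, 0, -12, 1]
}}

```text
time: 21.75
tool_pos: [0.619, 0.1704, 0.1356]
ee_rot: [3.141, -0.006, 0.33]
wrist_force: [0.2, 0.9, -1.2]
width: 0.0297
finger_force: 30.0
```

```bash
python3 go.py 604.7 -322.5 130 -76.7
```

```text
t 21.75 tcp [619.  170.4 135.6] close ang 108.9 turn deg -5.6 j6 1.42 width 0.0297 ff 29.993872940540314
rotvec [ 0.001 -0.006  0.098] shift cm [-17.32  46.17   0.49]
```

Request:
{"name": "move_arm", "arguments": {
  "deltas": [0, 0, 0.01, -0.7, 1.8, 0, 1, 0, 0, 0.02, -1.8, 4.8, 0, 1, 0, 0, 0.03, -3.2, 8.5, 0, 1, 0, 0, 0.04, -4.7, 12.5, 0, 1, 0, 0, 0.05, -6.2, 16.5, 0, 1, 0, 0, 0.06, -7.7, 20.5, 0, 1, 0, 0, 0.08, -9.2, 24.5, 0, 1, 0, 0, 0.1, -10.7, 28.5, 0, 1]
}}

```text
time: 22.55
tool_pos: [0.6061, -0.1368, 0.129]
ee_rot: [-3.139, 0.005, 0.228]
wrist_force: [0.2, 0.5, -1.9]
width: 0.0299
finger_force: 30.0
```

```bash
python3 go.py 604.7 -322.5 130 -76.7
```

```text
t 22.55 tcp [ 606.1 -136.8  129. ] close ang 103.1 turn deg 0.2 j6 1.03 width 0.0299 ff 29.994662404060364
rotvec [-0.002  0.005 -0.004] shift cm [-4.33 18.06 -0.12]
```

Request:
{"name": "move_arm", "arguments": {
  "deltas": [0, 0, 0, -0.9, 4, 0, 1, 0, 0, 0, -1.9, 8, 0, 1, 0, 0, 0, -2.8, 12, 0, 1, 0, 0, 0, -3.5, 15, 0, 1, 0, 0, 0, -4.1, 17.2, 0, 1, 0, 0, 0, -4.3, 18, 0, 1, 0, 0, 0, -4.3, 18, 0, 1, 0, 0, 0, -4.3, 18, 0, 1]
}}

```text
time: 23.35
tool_pos: [0.6076, -0.318, 0.1316]
ee_rot: [-3.14, 0.0, 0.231]
wrist_force: [-0.3, -0.2, -1.8]
width: 0.0295
finger_force: 30.0
```

```bash
python3 go.py 604.7 -322.5 16 -76.7
python3 - <<'E'
from h import *
s=snap('top'); im=s['image']; save(s,'top1')
s2=snap('wrist'); save(s2,'w11')
E
python3 go.py 604.7 -322.5 16 -76.7
```

```text
t 23.35 tcp [ 607.6 -318.   131.6] close ang 103.2 turn deg 0.1 j6 0.77 width 0.0295 ff 29.993956983089447
rotvec [-0.002  0.    -0.001] shift cm [-0.38  0.39 11.56]
t 23.45 tcp [ 608.  -317.6  132.2] close ang 103.3 turn deg 0.0 j6 0.77 width 0.0299 ff 29.994092881679535
rotvec [-0.001 -0.    -0.   ] shift cm [-0.43  0.41 11.62]
```

Request:
{"name": "move_arm", "arguments": {
  "deltas": [0, 0, 0, -0.1, 0.1, 2, 1, 0, 0, 0, -0.3, 0.3, 5, 1, 0, 0, 0, -0.3, 0.3, 8, 1, 0, 0, 0, -0.3, 0.3, 9.5, 1, 0, 0, 0, -0.3, 0.3, 10, 1, 0, 0, 0, -0.3, 0.3, 10, 1, 0, 0, 0, -0.3, 0.3, 10, 1]
}}

```text
time: 24.15
tool_pos: [0.6066, -0.3233, 0.0342]
ee_rot: [3.139, -0.002, 0.23]
wrist_force: [0.3, 0.1, -0.4]
width: 0.0296
finger_force: 30.0
```

```bash
python3 go.py 604.7 -322.5 16 -76.7
```

```text
t 24.15 tcp [ 606.6 -323.3   34.2] close ang 103.2 turn deg 0.1 j6 0.77 width 0.0296 ff 29.993938207626343
rotvec [ 0.002 -0.002 -0.002] shift cm [-0.17 -0.13  1.82]
```

Request:
{"name": "move_arm", "arguments": {
  "deltas": [0, 0, 0, 0, 0, 0.7, 1, 0, 0, 0, 0, 0, 1.2, 1, 0, 0, 0, 0, 0, 1.5, 1, 0, 0, 0, 0, 0, 1.65, 1, 0, 0, 0, 0, 0, 1.75, 1, 0, 0, 0, 0, 0, 1.75, 1, 0, 0, 0, 0, 0, 1.75, 1]
}}

```text
time: 24.85
tool_pos: [0.6055, -0.3231, 0.0162]
ee_rot: [3.141, -0.001, 0.23]
wrist_force: [-2.2, 0.8, 5.2]
width: 0.0299
finger_force: 30.0
```

```bash
python3 go.py 604.7 -322.5 16 -76.7
```

```text
t 24.85 tcp [ 605.5 -323.1   16.2] close ang 103.2 turn deg 0.1 j6 0.77 width 0.0299 ff 29.99815285205841
rotvec [ 0.    -0.001 -0.002] shift cm [-0.06 -0.07  0.02]
```

Contact is felt (+5 N). I'll release, rise, and retreat clear of the top view.

Request:
{"name": "move_arm", "arguments": {
  "deltas": [0, 0, 0, 0, 0, 0, 0.3, 0, 0, 0, 0, 0, 0, 0, 0, 0, 0, 0, 0, 0, -0.2, 0, 0, 0, 0, 0, 0, -0.3, 0, 0, 0, 0, 0, -1, -0.3, 0, 0, 0, 0, 0, -4, -0.3, 0, 0, 0, 0, 0, -8, -0.3, 0, 0, 0, 0, 0, -12, -0.3]
}}

```text
time: 25.65
tool_pos: [0.6051, -0.3227, 0.136]
ee_rot: [-3.141, 0.0, 0.23]
wrist_force: [0.2, -0.8, 0.7]
width: 0.0613
finger_force: 0.0
```

Request:
{"name": "move_arm", "arguments": {
  "deltas": [0, 0, 0, -4, 0, -3, -0.3, 0, 0, 0, -8, 0, -6, -0.3, 0, 0, 0, -12, 0, -8, -0.3, 0, 0, 0, -16, 0, -8, -0.3, 0, 0, 0, -20, 0, -8, -0.3, 0, 0, 0, -24, 0, -8, -0.3, 0, 0, 0, -26, 0, -8, -0.3, 0, 0, 0, -26, 0, -8, -0.3]
}}

```text
time: 26.45
tool_pos: [0.3502, -0.383, 0.216]
ee_rot: [3.139, -0.0, 0.226]
wrist_force: [-0.2, -0.5, 0.1]
width: 0.0614
finger_force: 0.0
```

```bash
python3 go.py 350 -380 200 0
cat > v.py <<'E'
from w import *
nest=dict(large=(606,-157,.033),small=(457,-321.3,.031),round=(470,151.6,.033),block=(604.7,-322.5,.031))
for cam in('top','side'):
    s=snap(cam)
    save(s,'end_'+cam)
    Kinv=s['Rm'].T
    for n,(x,y,h) in nest.items():
        c=Kinv@(np.array([x/1000,y/1000,h])-s['o']); p=np.array([c[0],-c[1],-c[2]])
        u,_=cv2.projectPoints(p.reshape(1,3),np.zeros(3),np.zeros(3),s['K'],np.array(s['D'],float)); u=u.ravel().round().astype(int)
        try: print(cam,n,u,*top(s,u[0],u[1],h,22,.007))
        except Exception as e: print(cam,n,u,'none',e)
E
python3 v.py
python3 - <<'E'
import cv2,numpy as np
a=cv2.imread('pics/end_top.png')[160:310,180:445]; b=cv2.imread('pics/end_side.png')[140:350,140:345]
f=lambda i,w:cv2.resize(i,(w,int(i.shape[0]*w/i.shape[1])),interpolation=cv2.INTER_CUBIC)
a=f(a,450);b=f(b,350);H=max(a.shape[0],b.shape[0])
p=lambda i:np.vstack([i,np.zeros((H-i.shape[0],i.shape[1],3),np.uint8)])
cv2.imwrite('pics/end.png',np.hstack([p(a),p(b)]))
E
```

```text
t 26.45 tcp [ 350.2 -383.   216. ] close ang 103.0 turn deg 77.0 j6 0.41 width 0.0614 ff 0.0
rotvec [ 2.000e-03  1.000e-03 -1.345e+00] shift cm [ 0.05 -0.3   1.6 ]
top large [343 201] c [ 608.6 -155.8] mom [ 608.4 -156. ] size [48.4 44.8] short-angle 134.8 ztop 0.0311 223
top small [404 271] c [ 457.2 -318.7] mom [ 457.3 -318.9] size [24.4 26.5] short-angle 3.5 ztop 0.0282 89
top round [214 234] c [471.8 151.9] mom [472.1 152.3] size [37.6 37.9] short-angle 9.3 ztop 0.032 199
top block [408 212] c [ 604.8 -319.7] mom [ 604.  -319.4] size [75.2 33.8] short-angle 103.8 ztop 0.0291 373
side large [280 247] c [ 605.9 -163.3] mom [ 605.9 -162.7] size [47.3 47.9] short-angle 74.1 ztop 0.0312 184
side small [240 313] c [ 457.1 -325.7] mom [ 457.1 -325.2] size [30.9 23.5] short-angle 167.6 ztop 0.0304 92
side round [209 179] c [470.4 145. ] mom [470.7 145.2] size [41.6 36.9] short-angle 169.2 ztop 0.0308 103
side block [300 300] c [ 602.4 -326.8] mom [ 602.3 -326.8] size [77.2 32.7] short-angle 103.3 ztop 0.0305 380
```

View pics/end.png

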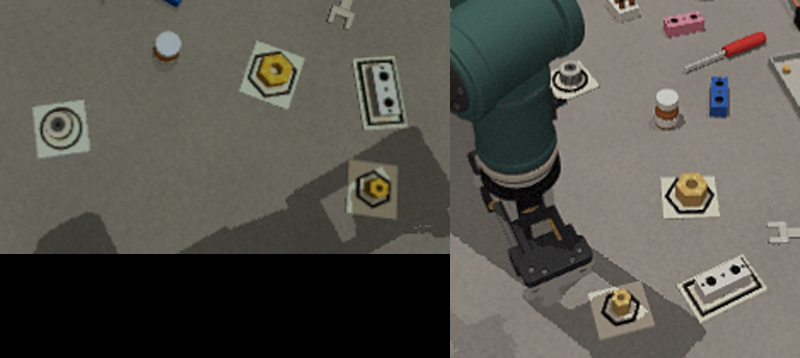

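The last view shows all four parts inside their outlines: cap (60,125), large nut (273,70), block (380,90), small nut (373,188). They measure within about 4 mm of the nest centres in the top view (up to 7 mm in the rougher side view), and their tops are at the right height. The jar stands where it was.

```bash
python3 -c "
from bench import robot
print(robot.close_job())"
```

```text
the job is handed in; nothing more can be done
None
```

All four parts are in their matching nests, lying flat and within about 4 mm of centre by the top camera (up to 7 mm in the rougher side view, 13 mm allowed), with no contact with the jar or vial stand; the job was handed in at about 26.5 s, and no verdict came back.

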